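Pour the bearing balls out of the blue-banded carton

TASK

Empty the bearing balls from the carton with the blue band into the catch tray in front of it: first pull its spout well out by the white tab while the carton is upright, then swing the black bar behind it up and over to tip the carton to its stop, so that all four balls run into the tray. Leave the carton with the red band as it is.

Things in the scene. Friction and masses are not known exactly. Their poses are not given: they have to be found in the camera images.
- blue_tab (a point): Middle of the spout's white pull tab (44 wide, 8 thick, 28 mm tall) on the blue-banded cardboard carton (60 deep x 70 wide x 95 mm high). The spout is a 54 mm wide flap in the upper front; the tab, its upper end, stands above the carton's flat top: point 13 mm above the top, 48 mm above the flap's hinge line. x: outwards, the way it opens; y: along the tab; z: up the flap; turns with it.
- blue_spout (a joint): Angle of the blue carton's spout in rad: 0 folded flat into the front, 1.0 fully out (stop). May start up to 0.12 ajar. Stiff (about 2 N at the tab), stays where it is left; the tab moves outwards, away from the carton, and down about the flap's hinge line, which lies 60 mm above the carton's bottom front edge.
- blue_bar (a point): Middle of the black round bar (10 mm thick, 60 mm free length, level) 35 mm behind the cradle that holds the blue carton, 10 mm below the carton's top. The tipping hinge, parallel to the bar, is the carton's bottom front edge: when upright, 100 mm ahead of the bar (along x), 85 mm below it, 130 mm above the bench. x: forwards (pouring way), y: along the bar, z: up; turns with the carton.
- blue_tipper (a joint): Tipping angle of the blue carton with its steel cradle in rad: 0 upright, growing as the bar is swung up and over forwards; 1.85 at the stop (carton's top facing forwards and a little down, bar above the carton). About 3 N at the bar, which can turn between the fingers. Hinge friction roughly holds it at any angle; it rests safely at either end.
- blue_tray (a point): Centre of the inner floor of the open steel catch tray fixed to the blue carton's green stand, in front of the carton: 170 (x) by 150 mm (y) outside, 4 mm walls, 42 mm high, floor 4 mm above the bench. x: forwards, away from the carton; z: up. It lies 110 mm ahead of the tipping hinge.
- red_tab (a point): Middle of the white tab on an identical carton with a red band, in an identical stand with its own tray: a bystander, to be left as it is. Its tipping hinge is 108 mm below the tab, its bar 100 mm behind that hinge, the far end of its tray 195 mm ahead.
- ball1_center (a point): Centre of steel ball 1 of 4, 20 mm across, at first hidden on the floor of the blue-banded carton.
- ball2_center (a point): Centre of steel ball 2 of 4, 20 mm across, at first hidden on the floor of the blue-banded carton.
- ball3_center (a point): Centre of steel ball 3 of 4, 20 mm across, at first hidden on the floor of the blue-banded carton.
- ball4_center (a point): Centre of steel ball 4 of 4, 20 mm across, at first hidden on the floor of the blue-banded carton.

How it is judged:
By the outcome, as a careful person would: the job done as asked, in the order asked, and still so for the second after the job is handed in, with the robot touching nothing.
It also fails if it takes over 50 s, if anything falls off the work surface, if the arm or the gripper's body presses on something with over 40 N, if the wrist force passes 120 N, or if a joint passes its speed limit or range.

ROBOT

A 6-joint arm with a two-finger parallel gripper is mounted at the origin on the work surface. World frame = base frame: x ahead of the robot, y to its left, z up, the work surface at z = 0. Lengths are in mm, angles in degrees, forces in N, time in s.
With the tool pointing down it reaches from about 325 to 850 mm from the base axis. Payload 4.4 kg.
Tool frame: the origin (TCP) lies at the very end of the fingers, on their centre line; the grasp point (between the pads) lies 19 mm behind it; z points along the fingers, y is the line along which they close (so a half turn about z gives the same grasp; the last joint's range is limited). The gripper opens to 94 mm and grips with 3 to 60 N. Pads are 16 mm wide; open, the fingers measure 119 mm over their backs; the gripper's body (75 mm by 177 mm) begins 78 mm behind the grasp point.
Start: joints at [-82.305, 11.837, 88.321, -0, 79.842, -8.623], TCP at [161.543, -551.843, 205.447] pointing down, gripper open.
Joint ranges: [-156.59, 156.59], [-49.26, 127.26], [12.9, 141.05], [-63.56, 243.56], [4.71, 150.69], [-161.64, 161.64]. Speed limits (degrees/s): [159.86, 159.86, 180, 180, 180, 180].

INTERFACE

Orientations are given as [roll, pitch, yaw] about the fixed x, y, z axes, in that order (R = Rz(yaw) Ry(pitch) Rx(roll)).
In Python, from workcell import robot gives the robot as it stands.
- The arm moves only by the tool jog_arm, never from a script. Its argument "steps" is a list that holds one entry, the list of rows, each a list of 7 numbers: the opening, from -1 (shut) to 1 (fully open), then the shift along the tool's x, y, z in cm, then the turn, a rotation vector about the tool's x, y, z in degrees. A call has 1 to 20 rows; each row shifts and turns the commanded pose from where the row before left it, along the tool's axes as they then stand; what a row does not reach is not made up. A row lasts 1/10 s, in which the tool goes at most 50 mm and 8.59 degrees, less where a joint would pass 70% of its speed; a pose out of reach is approached as far as the arm can. A call with a gripper value outside its range is refused whole. The fingers move at their own pace and stop on an object; the grip force is fixed at half the most. Time passes only in rows, so rows that do not move let the fingers close. It gives the time, the measured TCP pose, the force, the opening and the grip force at its end, in the units of the state.
- robot.sense(): the state, without advancing time (a new reading comes with each control period).
- robot.grab_frame(name): name is "side" or "top"; returns the picture (420x560x3 uint8, red, green, blue); there is no depth.
- robot.camera_params(name): a dict with "camera_matrix" (3x3 intrinsics, pixels), "rvec" (rotation vector, rad) and "tvec" (3), from world to camera coordinates, as OpenCV has them. Camera axes: x right, y down, z forward; pixel columns grow to the right and rows downward; lengths in mm; the calibration is good to about 2 mm. A picture is of the moment at which its call begins. camera_params takes no time and is no camera call.
- robot.finish_job(): hands the job in; it is judged then, once.
The state is a dict: "time": time; "q": joint angles; "joint_velocities": joint speeds; "joint_torque": joint torques, N m; "tool_pos": TCP position; "ee_rot": TCP orientation; "ft_force": force on the tool from outside, world axes, zero at the start; "wrist_torque": the same for the moment, N m; "opening": opening from 0.0 (shut) to 1.0 (fully open); "gripper_force": force on a finger pad.
Only numpy, scipy, OpenCV 4.12 (cv2) and the standard library are available. Lean on these libraries where they do the work, as an engineer would, in place of code of your own. Each camera call takes 0.05 s, during which the arm holds its last target. There are 200 camera calls.

## Working session

There is one attempt and no reset: what is moved stays moved. The work goes in short steps, Python scripts to look and compute and a tool call to move; the robot and the scene stay as the last step left them, time stands still between calls to the robot, and variables do not carry over. Pictures are saved under pics/ and viewed, at most 10 in all, crops included, and the job is handed in when it is done.

Besides the shell and the picture viewer there is one more tool, called after "Emit:" as name([rows], argument=value, ...), one row to a line, values as JSON. jog_arm: Moves the arm, as the interface text tells. Its arguments: {"type":"object","properties":{"steps":{"type":"array"}},"required":["steps"]}

```bash
mkdir -p pics; ls
python3 - <<'E'
from workcell import robot
import cv2
for n in("side","top"):
    f=robot.grab_frame(n); cv2.imwrite(f"pics/{n}0.png",f[:,:,::-1])
    p=robot.camera_params(n); print(n,p)
print(robot.sense())
E
```

```text
pics
side {'camera_matrix': array([[399.49714193,   0.        , 284.24752946],
       [  0.        , 399.49714193, 205.62561311],
       [  0.        ,   0.        ,   1.        ]]), 'rvec': array([ 0.22688743, -2.59046842,  1.55326592]), 'tvec': array([504.72438993, 201.28961759, 789.2888082 ])}
top {'camera_matrix': array([[422.45164922,   0.        , 277.63780565],
       [  0.        , 422.45164922, 216.12910108],
       [  0.        ,   0.        ,   1.        ]]), 'rvec': array([ 2.15595404, -2.21642914,  0.09505595]), 'tvec': array([  8.094904  , 531.38034125, 925.07920256])}
{'time': 0.1, 'q': array([-8.23058612e+01,  1.18794754e+01,  8.83971589e+01,  7.46596003e-04,
        7.98413751e+01, -8.62429085e+00]), 'joint_velocities': array([-0.03731636, -0.13742522, -0.28586603, -0.08810396, -0.00976906,
       -0.10397076]), 'joint_torque': array([-5.85558814e-05, -3.71863282e+01, -2.82292861e+01,  6.99376711e-02,
        3.11796810e-02, -5.81392010e-05]), 'tool_pos': array([ 161.44233889, -551.10414071,  204.40133675]), 'ee_rot': array([-1.79883435e+02, -1.84223400e-02,  1.63182785e+01]), 'ft_force': array([ 0.14790774,  0.42636678, -0.86967854]), 'wrist_torque': array([0.01827173, 0.04049976, 0.05943991]), 'gripper_force': 0.0, 'opening': 0.9991272967957521}
```

View pics/side0.png

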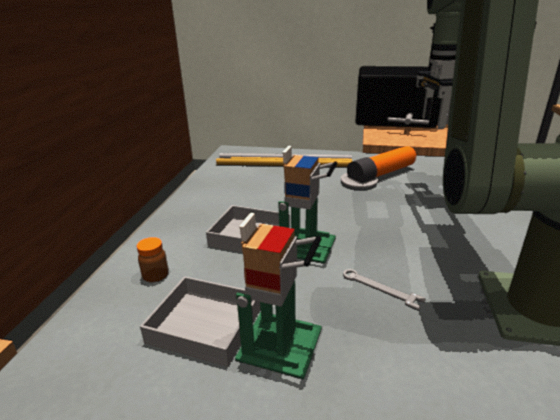

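View pics/top0.png

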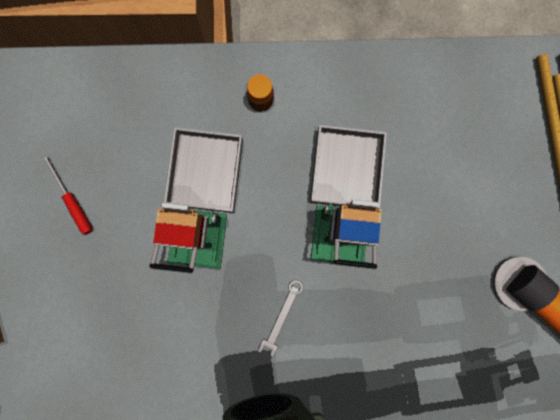

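The blue carton is at top view (358,225) with its tray above it at (348,165), and at side view (302,180). Red is at top view (178,228). I'll zoom in on blue for the exact corners.

Run:
```python
import cv2,numpy as np
a=cv2.imread("pics/top0.png")[115:280,295:400]; b=cv2.imread("pics/side0.png")[140:265,200:345]
a=cv2.resize(a,None,fx=3.6,fy=3.6,interpolation=cv2.INTER_CUBIC); b=cv2.resize(b,None,fx=2.8,fy=2.8,interpolation=cv2.INTER_CUBIC)
c=np.zeros((600,800,3),np.uint8); c[:a.shape[0],:a.shape[1]]=a; c[:b.shape[0],385:385+b.shape[1]]=b
cv2.imwrite("pics/crop0.png",c)
```

```text
(no output)
```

View pics/crop0.png

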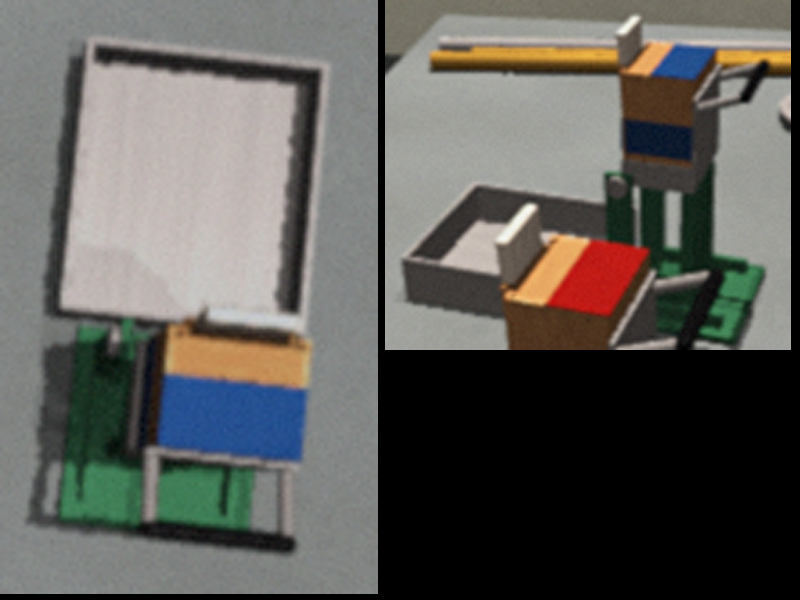

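```bash
cat > h.py <<'E'
import numpy as np,cv2
from workcell import robot
from scipy.optimize import least_squares
P={n:robot.camera_params(n) for n in("top","side")}
def proj(n,X):
    p=P[n]; return cv2.projectPoints(np.float64(X).reshape(-1,1,3),p["rvec"],p["tvec"],p["camera_matrix"],None)[0].reshape(-1,2)
def cam(n):
    p=P[n]; return -cv2.Rodrigues(p["rvec"])[0].T@p["tvec"]
def world(s,L):
    c,S=np.cos(s[2]),np.sin(s[2]); L=np.atleast_2d(L)
    return np.c_[s[0]+c*L[:,0]-S*L[:,1], s[1]+S*L[:,0]+c*L[:,1], L[:,2]]
E
python3 - <<'E'
from h import *
T=lambda x,y:(295+x/3.6-.4,115+y/3.6-.4)
S=lambda x,y:(200+(x-385)/2.8-.3,140+y/2.8-.3)
print(cam("top"),cam("side"))
top=[((195,75,42),T(90,40)),((195,-75,42),T(327,66)),((25,75,42),T(60,308)),((0,35,225),T(168,324)),((0,-35,225),T(312,340)),((-60,-35,225),T(300,463)),((-60,35,225),T(158,450)),((-100,0,215),T(218,536))]
# near side in side view = +y or -y chosen by camera
near=np.sign(cam("side")[1]+0) 
side=[((0,35*near,225),S(622,75)),((-60,35*near,225),S(693,82)),((-60,-35*near,225),S(717,50)),((-100,0,215),S(756,82)),((195,75*near,42),S(405,260)),((195,-75*near,42),S(480,188))]
def f(s): return np.r_[(proj("top",world(s,[a for a,_ in top]))-[b for _,b in top]).ravel(),(proj("side",world(s,[a for a,_ in side]))-[b for _,b in side]).ravel()]
r=least_squares(f,[500,-100,0],x_scale=[1,1,.01],loss="soft_l1"); print(r.x,np.degrees(r.x[2])); print(f(r.x).reshape(-1,2).round(1))
s=r.x
# tab
for a in(0,.06,.12):
  for y in(-22,22):
    L=[(48*np.sin(a),0,190+48*np.cos(a)),(62*np.sin(a),y,190+62*np.cos(a))]
    print(a,proj("top",world(s,L)).round(1).tolist(),proj("side",world(s,L)).round(1).tolist())
print("meas tab top",T(205,310),T(305,318),"side",S(622,33),S(638,18))
print(world(s,[(0,0,238),(-100,0,215),(110,0,4)]))
E
```

```text
[458.34722477   3.32543041 963.38408156] [373.67912349 683.51614963 558.04178029]
[ 5.26975368e+02 -1.51827112e+02 -1.37861465e-01] -7.898880077128759
[[-0.5 -0.6]
 [ 0.6 -0.4]
 [-0.1  0.4]
 [ 0.2  0.6]
 [-0.3  0.5]
 [-0.1  0.3]
 [-0.4 -0.5]
 [-0.5  0.5]
 [-0.3 -1.4]
 [ 0.8 -1. ]
 [ 0.2 -0.9]
 [-0.1 -0.8]
 [-1.4 -0.8]
 [-2.1 -2.3]]
0 [[362.8, 206.6], [377.4, 207.2]] [[288.9, 154.0], [291.8, 144.9]]
0 [[362.8, 206.6], [351.6, 204.4]] [[288.9, 154.0], [285.7, 151.4]]
0.06 [[362.9, 205.0], [377.6, 205.1]] [[287.7, 153.9], [290.2, 144.8]]
0.06 [[362.9, 205.0], [351.8, 202.2]] [[287.7, 153.9], [284.1, 151.3]]
0.12 [[363.0, 203.4], [377.7, 202.9]] [[286.5, 153.9], [288.7, 144.8]]
0.12 [[363.0, 203.4], [352.0, 200.1]] [[286.5, 153.9], [282.5, 151.3]]
meas tab top (351.5444444444445, 200.7111111111111) (379.32222222222225, 202.9333333333333) side (284.34285714285716, 151.48571428571427) (290.0571428571429, 146.1285714285714)
[[ 526.97536841 -151.82711237  238.        ]
 [ 427.92415345 -138.08459385  215.        ]
 [ 635.93170486 -166.94388274    4.        ]]
```

Emit:
jog_arm([
  [[-1, 0, 0, -1.2, 0, 0, -8.22], [-1, 0, 0, -1.2, 0, 0, -8.22], [-1, 0, 0, -1.2, 0, 0, -8.22], [-1, 0, 0, -1.2, 0, 0, -8.22], [-1, 0, 0, -1.2, 0, 0, -8.22], [-1, 0, 0, -1.2, 0, 0, -8.22], [-1, 0, 0, -1.2, 0, 0, -8.22], [-1, 0, 0, -1.2, 0, 0, -8.22], [-1, 3.71, 2.31, 0, 0, 0, 0], [-1, 3.71, 2.31, 0, 0, 0, 0], [-1, 3.71, 2.31, 0, 0, 0, 0], [-1, 3.71, 2.31, 0, 0, 0, 0], [-1, 3.71, 2.31, 0, 0, 0, 0], [-1, 3.71, 2.31, 0, 0, 0, 0], [-1, 3.71, 2.31, 0, 0, 0, 0], [-1, 3.71, 2.31, 0, 0, 0, 0], [-1, 3.71, 2.31, 0, 0, 0, 0], [-1, 3.71, 2.31, 0, 0, 0, 0], [-1, 3.71, 2.31, 0, 0, 0, 0], [-1, 3.71, 2.31, 0, 0, 0, 0]],
])

```text
time: 2.1
tool_pos: [498.1, -147.4, 301.0]
ee_rot: [-180.0, -0.0, 82.1]
ft_force: [0.7, -0.7, -0.4]
opening: 0.003
gripper_force: 0.0
```

Emit:
jog_arm([
  [[-1, 0, 0, 1.3, 0, 0, 0], [-1, 0, 0, 1.3, 0, 0, 0], [-1, 0, 0, 1.3, 0, 0, 0], [-1, 0, 0, 1.3, 0, 0, 0], [-1, 0, 0, 1.3, 0, 0, 0], [-1, 0, 0, 0, 0, 0, 0], [-1, 0, 0, 0, 0, 0, 0]],
])

```text
time: 2.8
tool_pos: [497.0, -149.6, 236.1]
ee_rot: [-180.0, -0.0, 82.0]
ft_force: [0.2, 0.1, 0.4]
opening: 0.001
gripper_force: 0.0
```

Run:
```python
from h import *
f=robot.grab_frame("side")[120:240,200:360]
cv2.imwrite("pics/s1.png",cv2.resize(f,None,fx=4,fy=4,interpolation=3)[:,:,::-1])
```

```text
(no output)
```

View pics/s1.png

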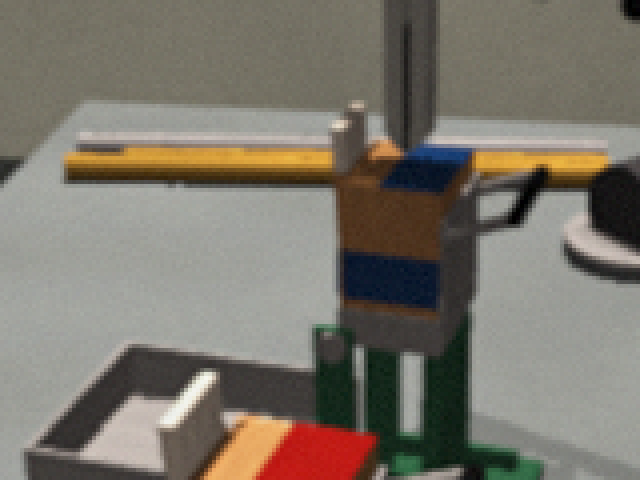

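The shut fingers (crop 410,140) hang just above the carton top, behind the white tab (345,135). I'll push the tab forwards along its arc.

Emit:
jog_arm([
  [[-1, 0, 0.7, 0, 0, 0, 0], [-1, 0, 0.65, 0, 0, 0, 0], [-1, 0, 0.46, 0, 0, 0, 0], [-1, 0, 0.46, 0, 0, 0, 0], [-1, 0, 0.45, 0.1, 0, 0, 0], [-1, 0, 0.45, 0.1, 0, 0, 0], [-1, 0, 0.42, 0.18, 0, 0, 0], [-1, 0, 0.42, 0.18, 0, 0, 0], [-1, 0, 0.38, 0.26, 0, 0, 0], [-1, 0, 0.38, 0.26, 0, 0, 0], [-1, 0, 0.33, 0.32, 0, 0, 0], [-1, 0, 0, 0, 0, 0, 0], [-1, 0, 0, 0, 0, 0, 0]],
])

```text
time: 4.15
tool_pos: [547.7, -155.9, 221.8]
ee_rot: [-179.9, -0.0, 82.1]
ft_force: [-0.5, -0.6, -0.7]
opening: 0.002
gripper_force: 0.0
```

Emit:
jog_arm([
  [[-1, 0, 0.2, 0.2, 0, 0, 0], [-1, 0, 0.2, 0.2, 0, 0, 0], [-1, 0, 0, 0, 0, 0, 0]],
])

```text
time: 4.45
tool_pos: [552.1, -156.7, 218.3]
ee_rot: [180.0, -0.0, 82.1]
ft_force: [-0.1, 0.5, 0.4]
opening: 0.003
gripper_force: 0.0
```

Run:
```python
from h import *
f=robot.grab_frame("side")[120:240,200:360]
cv2.imwrite("pics/s2.png",cv2.resize(f,None,fx=4,fy=4,interpolation=3)[:,:,::-1])
```

```text
(no output)
```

View pics/s2.png

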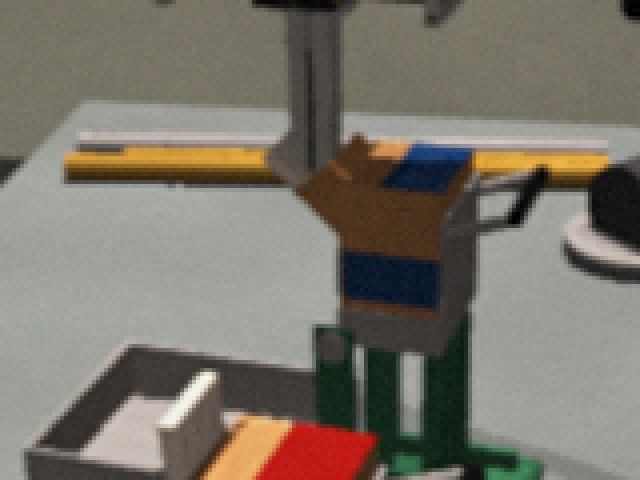

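The spout is out, with the tab at about crop (280,155), ahead of the finger. I'll push a little further until the stop shows up as force.

Emit:
jog_arm([
  [[-1, 0, 0.15, 0.2, 0, 0, 0], [-1, 0, 0.1, 0.15, 0, 0, 0], [-1, 0, 0, 0, 0, 0, 0]],
])

```text
time: 4.8
tool_pos: [554.8, -157.2, 215.0]
ee_rot: [180.0, 0.0, 82.1]
ft_force: [-1.0, -0.5, 0.2]
opening: 0.004
gripper_force: 0.2
```

Run:
```python
from h import *
s=[526.98,-151.83,-.13786]
for a in(.7,.8,.9,1.):
    L=[(62*np.sin(a)-o*np.cos(a),22,190+62*np.cos(a)+o*np.sin(a)) for o in(-4,4)]
    print(a,((proj("side",world(s,L))-[200,120])*4).round().tolist())
```

```text
0.7 [[271.0, 147.0], [280.0, 140.0]]
0.8 [[264.0, 154.0], [273.0, 146.0]]
0.9 [[258.0, 162.0], [266.0, 152.0]]
1.0 [[253.0, 170.0], [259.0, 160.0]]
```

Emit:
jog_arm([
  [[-1, 0, 0.2, 0.25, 0, 0, 0], [-1, 0, 0.15, 0.25, 0, 0, 0], [-1, 0, 0, 0, 0, 0, 0]],
])

```text
time: 5.1
tool_pos: [559.5, -157.9, 211.9]
ee_rot: [179.8, 0.0, 82.1]
ft_force: [0.2, 1.1, 6.5]
opening: 0.003
gripper_force: 2.9
```

Run:
```python
from h import *
f=robot.grab_frame("side")[120:240,200:360]
cv2.imwrite("pics/s3.png",cv2.resize(f,None,fx=4,fy=4,interpolation=3)[:,:,::-1])
```

```text
(no output)
```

View pics/s3.png

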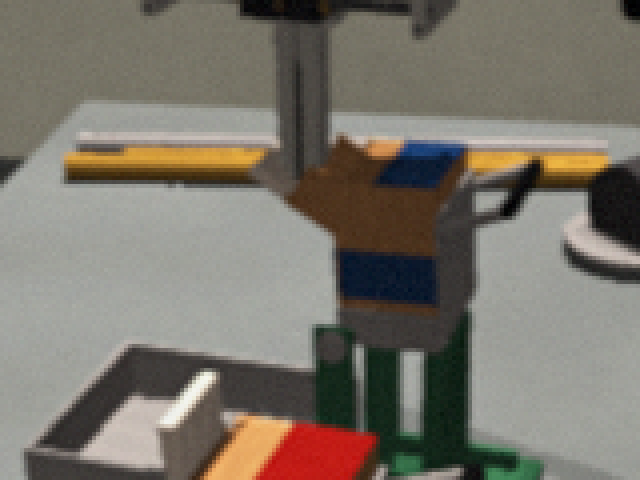

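The tab corner is now at about crop (252,172), which is angle ≈1.0 at its stop, and the carton has been nudged forward by only a few hundredths of a radian. Next I back off and go to the bar.

Emit:
jog_arm([
  [[-1, 0, -0.2, -2, 0, 0, 0], [-1, 0, 0, -3, 0, 0, 0], [-1, 0, 0, -3, 0, 0, 0], [-0.5, 0.15, -2.2, 0, 0, 0, 0], [-0.5, 0, -2.2, 0, 0, 0, 0], [-0.5, 0, -2.2, 0, 0, 0, 0], [-0.5, 0, -2.2, 0, 0, 0, 0], [-0.5, 0, -2.2, 0, 0, 0, 0], [-0.5, 0, -2.1, 0, 0, 0, 0], [-0.5, 0, 0, 0, 0, 0, 0], [-0.5, 0, 0, 0, 0, 0, 0]],
])

```text
time: 6.25
tool_pos: [426.7, -137.8, 289.8]
ee_rot: [180.0, 0.0, 82.1]
ft_force: [-0.2, 1.0, -0.6]
opening: 0.252
gripper_force: 0.0
```

Run:
```python
from h import *
s=[526.98,-151.83,-.13786]
p=robot.sense()["tool_pos"]; d=p[:2]-s[:2]; c,S=np.cos(s[2]),np.sin(s[2])
print(c*d[0]+S*d[1],-S*d[0]+c*d[1],p[2],robot.sense()["opening"])
f=robot.grab_frame("side")[110:230,230:390]
cv2.imwrite("pics/s4.png",cv2.resize(f,None,fx=4,fy=4,interpolation=3)[:,:,::-1])
for t in(0,.03,.06,.1): 
    x,z=-100*np.cos(t)+85*np.sin(t),130+85*np.cos(t)+100*np.sin(t)
    print(t,x,z,((proj("side",world(s,[(x,30,z),(x,-30,z)]))-[230,110])*4).round().tolist())
```

```text
-101.29933544394065 0.09028968412556893 289.8428879598238 0.25223926039195976
0 -100.0 215.0 [[396.0, 254.0], [420.0, 213.0]]
0.03 -97.40538585768662 217.9613028889135 [[392.0, 248.0], [416.0, 208.0]]
0.06 -94.72311344276763 220.8434465424368 [[387.0, 242.0], [411.0, 202.0]]
0.1 -91.0145761128222 224.55869571331502 [[380.0, 235.0], [405.0, 196.0]]
```

View pics/s4.png

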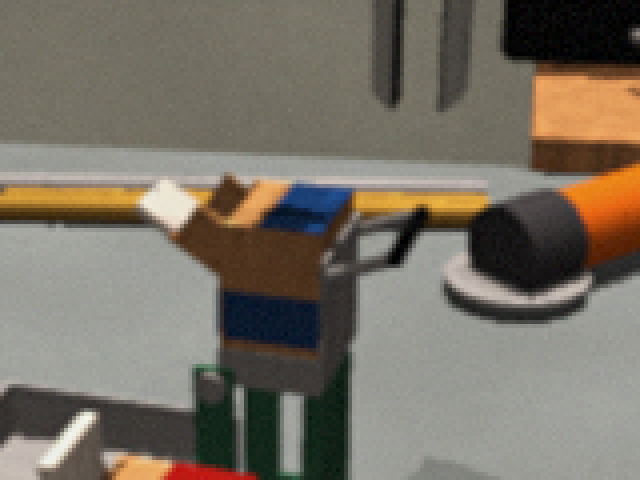

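The spout stays fully out. The bar ends are at crop (398,260) and (424,208), which matches tip angle ≈0, so the carton is upright. The fingers are centred over the bar, so I descend and grip.

Emit:
jog_arm([
  [[-0.5, 0, 0.1, 2, 0, 0, 0], [-0.5, 0, 0, 2, 0, 0, 0], [-0.5, 0, 0, 2, 0, 0, 0], [-0.5, 0, 0, 2, 0, 0, 0], [-0.5, 0, 0, 1.4, 0, 0, 0], [-0.5, 0, 0, 0, 0, 0, 0], [-1, 0, 0, 0, 0, 0, 0], [-1, 0, 0, 0, 0, 0, 0], [-1, 0, 0, 0, 0, 0, 0], [-1, 0, 0, 0, 0, 0, 0]],
])

```text
time: 7.3
tool_pos: [429.8, -138.5, 196.9]
ee_rot: [179.7, 0.0, 82.1]
ft_force: [5.0, -1.8, -4.1]
opening: 0.095
gripper_force: 30.0
```

Run:
```python
import numpy as np
# bar displacement rows (cm): forward, down ; rows of 6 deg
t=np.radians(np.arange(0,114,6)); t[-1]=1.85
x=-10*np.cos(t)+8.5*np.sin(t); z=8.5*np.cos(t)+10*np.sin(t)
print(np.c_[np.degrees(t[1:]),np.diff(x),-np.diff(z)].round(2).tolist())
```

```text
[[6.0, 0.94, -1.0], [12.0, 1.04, -0.89], [18.0, 1.13, -0.78], [24.0, 1.21, -0.66], [30.0, 1.27, -0.53], [36.0, 1.32, -0.39], [42.0, 1.35, -0.25], [48.0, 1.37, -0.11], [54.0, 1.37, 0.03], [60.0, 1.36, 0.18], [66.0, 1.34, 0.32], [72.0, 1.3, 0.46], [78.0, 1.24, 0.59], [84.0, 1.17, 0.72], [90.0, 1.09, 0.83], [96.0, 1.0, 0.94], [102.0, 0.89, 1.04], [106.0, 0.53, 0.74]]
```

Emit:
jog_arm([
  [[-1, 0, 0.47, -0.5, 0, 0, 0], [-1, 0, 0.47, -0.5, 0, 0, 0], [-1, 0, 0.52, -0.45, 0, 0, 0], [-1, 0, 0.52, -0.44, 0, 0, 0], [-1, 0, 0.56, -0.39, 0, 0, 0], [-1, 0, 0.57, -0.39, 0, 0, 0], [-1, 0, 0.6, -0.33, 0, 0, 0], [-1, 0, 0.61, -0.33, 0, 0, 0], [-1, 0, 0.63, -0.27, 0, 0, 0], [-1, 0, 0.64, -0.26, 0, 0, 0], [-1, 0, 0.66, -0.2, 0, 0, 0], [-1, 0, 0.66, -0.19, 0, 0, 0], [-1, 0, 0.67, -0.13, 0, 0, 0], [-1, 0, 0.68, -0.12, 0, 0, 0], [-1, 0, 0.68, -0.06, 0, 0, 0], [-1, 0, 0.69, -0.05, 0, 0, 0]],
])

```text
time: 8.9
tool_pos: [524.2, -151.6, 244.8]
ee_rot: [179.8, 0.1, 82.1]
ft_force: [-4.4, -1.3, 5.6]
opening: 0.098
gripper_force: 30.0
```

Emit:
jog_arm([
  [[-1, 0, 0.69, 0.03, 0, 0, 0], [-1, 0, 0.69, 0.03, 0, 0, 0], [-1, 0, 0.68, 0.1, 0, 0, 0], [-1, 0, 0.68, 0.1, 0, 0, 0], [-1, 0, 0.67, 0.17, 0, 0, 0], [-1, 0, 0.67, 0.17, 0, 0, 0], [-1, 0, 0.65, 0.24, 0, 0, 0], [-1, 0, 0.65, 0.24, 0, 0, 0], [-1, 0, 0.62, 0.3, 0, 0, 0], [-1, 0, 0.62, 0.3, 0, 0, 0], [-1, 0, 0.58, 0.36, 0, 0, 0], [-1, 0, 0.59, 0.36, 0, 0, 0], [-1, 0, 0.54, 0.42, 0, 0, 0], [-1, 0, 0.55, 0.42, 0, 0, 0], [-1, 0, 0.5, 0.47, 0, 0, 0], [-1, 0, 0.5, 0.47, 0, 0, 0]],
])

```text
time: 10.5
tool_pos: [622.4, -165.3, 200.8]
ee_rot: [179.8, 0.0, 82.1]
ft_force: [2.5, -3.1, 4.4]
opening: 0.096
gripper_force: 30.0
```

Emit:
jog_arm([
  [[-1, 0, 0.44, 0.52, 0, 0, 0], [-1, 0, 0.45, 0.52, 0, 0, 0], [-1, 0, 0.26, 0.37, 0, 0, 0], [-1, 0, 0.2, 0.3, 0, 0, 0], [-1, 0, 0, 0, 0, 0, 0], [-1, 0, 0, 0, 0, 0, 0]],
])

```text
time: 11.1
tool_pos: [636.0, -167.2, 183.0]
ee_rot: [179.7, 0.0, 82.1]
ft_force: [6.8, -3.2, 2.1]
opening: 0.098
gripper_force: 30.0
```

Run:
```python
from h import *
s=[526.98,-151.83,-.13786]
p=robot.sense()["tool_pos"]; d=p[:2]-s[:2]; c,S=np.cos(s[2]),np.sin(s[2]); 
x=c*d[0]+S*d[1]; z=p[2]+19-130; print(x,z,"tip",np.arctan2(85,-100)-np.arctan2(z,x),np.hypot(x,z))
f=np.vstack([cv2.resize(robot.grab_frame("side")[140:280,180:380],None,fx=2,fy=2,interpolation=3),cv2.resize(robot.grab_frame("top")[110:250,280:480],None,fx=2,fy=2,interpolation=3)])
cv2.imwrite("pics/s5.png",f[:,:,::-1])
```

```text
110.13629544979909 72.01727201780793 tip 1.8579920168800657 131.5921389912497
```

View pics/s5.png

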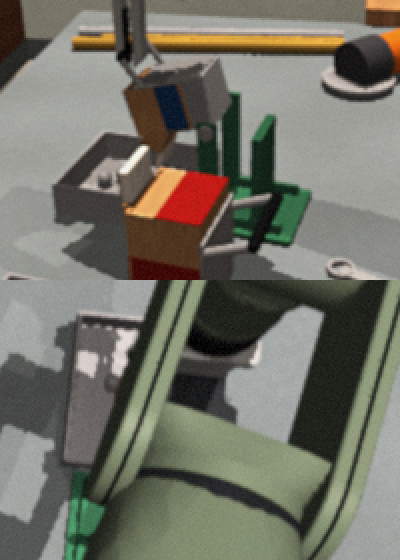

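The carton is tipped to its stop (about 1.85), and balls are visible in the tray at (105,180). I'll wait a second, then release and retreat upward.

Emit:
jog_arm([
  [[-1, 0, 0.05, 0.1, 0, 0, 0], [-1, 0, 0, 0, 0, 0, 0], [-1, 0, 0, 0, 0, 0, 0], [-1, 0, 0, 0, 0, 0, 0], [-1, 0, 0, 0, 0, 0, 0], [-1, 0, 0, 0, 0, 0, 0], [-0.5, 0, 0, 0, 0, 0, 0], [-0.5, 0, 0, 0, 0, 0, 0], [-0.5, 0, 0, 0, 0, 0, 0], [-0.5, 0, 0, -1.5, 0, 0, 0], [-0.5, 0, 0, -3, 0, 0, 0], [-0.5, 0, 0, -4, 0, 0, 0], [-0.5, -4, 0, -4, 0, 0, 0], [-0.5, -4.5, -1, 0, 0, 0, 0], [-0.5, -4.5, -1, 0, 0, 0, 0], [-0.5, -4.5, -1, 0, 0, 0, 0], [-0.5, -4.5, -1, 0, 0, 0, 0], [-0.5, -4.5, -1, 0, 0, 0, 0], [-0.5, -4.5, -1, 0, 0, 0, 0], [-0.5, 0, 0, 0, 0, 0, 0]],
])

```text
time: 13.2
tool_pos: [529.4, -466.2, 302.3]
ee_rot: [-179.9, 0.1, 81.7]
ft_force: [0.3, 0.4, -0.0]
opening: 0.25
gripper_force: 0.0
```

Run:
```python
from h import *
f=np.hstack([cv2.resize(robot.grab_frame("side")[140:280,200:330],None,fx=3,fy=3,interpolation=3),cv2.resize(robot.grab_frame("top")[115:255,290:420],None,fx=3,fy=3,interpolation=3)])
cv2.imwrite("pics/s6.png",f[:,:,::-1])
```

```text
(no output)
```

View pics/s6.png

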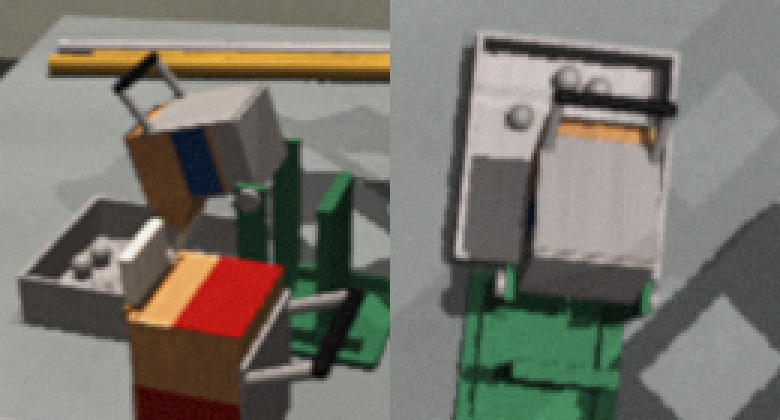

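The top view shows three balls in the tray, at (567,78), (598,90) and (519,117). The fourth may be hidden under the carton. I'll project the known three into a side close-up.

Run:
```python
from h import *
s=[526.98,-151.83,-.13786]
def back(n,uv,z):
    p=P[n]; R=cv2.Rodrigues(p["rvec"])[0]; r=R.T@np.linalg.solve(p["camera_matrix"],[*uv,1]); c=cam(n); return c+r*(z-c[2])/r[2]
W=[back("top",(290+(x-390)/3,115+y/3),14) for x,y in((567,78),(598,90),(519,117))]
q=proj("side",W); print(np.round(W),q.round(1))
f=robot.grab_frame("side")[195:255,202:272]
a=cv2.resize(f,None,fx=5.6,fy=5.6,interpolation=3)
b=a.copy()
for u,v in q: cv2.circle(b,(int((u-202+.5)*5.6),int((v-195+.5)*5.6)),24,(255,0,0),1)
t=cv2.resize(robot.grab_frame("top")[120:180,310:380],None,fx=4.2,fy=4.2,interpolation=3)
m=np.zeros((600,784,3),np.uint8); m[:336,:392]=a; m[:336,392:]=b; m[340:340+t.shape[0],:t.shape[1]]=t
cv2.imwrite("pics/s7.png",m[:,:,::-1])
```

```text
[[ 700. -175.   14.]
 [ 690. -198.   14.]
 [ 671. -137.   14.]] [[227.2 227.8]
 [233.4 223.7]
 [233.6 236.4]]
```

View pics/s7.png

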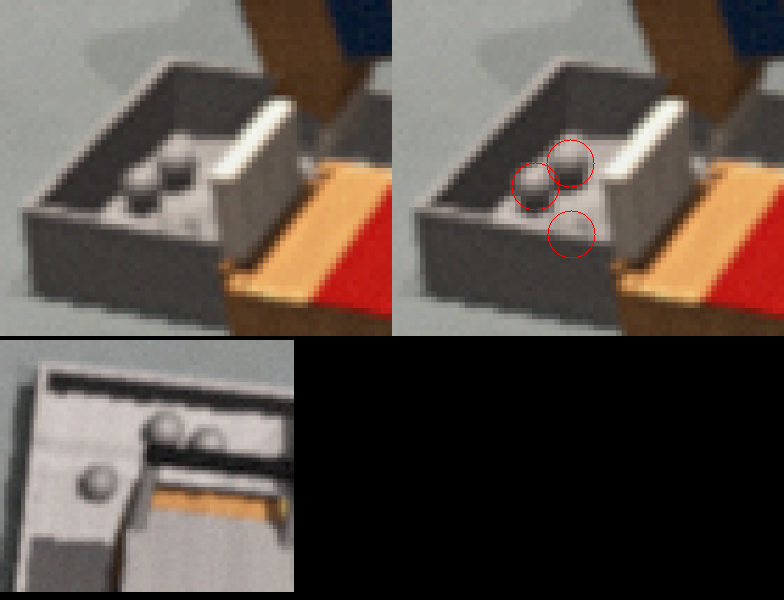

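Run:
```python
from h import *
s=[526.98,-151.83,-.13786]; c,S=np.cos(s[2]),np.sin(s[2])
p=P["side"]; R=cv2.Rodrigues(p["rvec"])[0]; C=cam("side")
for uv in((256.5,224.5),(256.5,222)):
    r=R.T@np.linalg.solve(p["camera_matrix"],[*uv,1]); w=C+r*(14-C[2])/r[2]; d=w[:2]-s[:2]; print(w.round(),"local",(c*d[0]+S*d[1]).round(),(-S*d[0]+c*d[1]).round())
f=robot.grab_frame("side").mean(2).astype(int); g=cv2.imread("pics/side0.png").mean(2).astype(int)
print(f[214:232,246:272]); print(g[214:232,246:272])
```

```text
[ 627. -204.   14.] local 106.0 -37.0
[ 631. -216.   14.] local 111.0 -50.0
[[ 60  70 126 198 237 243 241 194 116  62  49  49  48  51  52  48  52  62
   67  69  64  61  59  60  54  57]
 [ 62 112 188 235 242 237 212 148  95  59  56  54  53  48  52  50  63  68
   68  67  60  62  62  59  60  61]
 [102 180 231 241 237 214 155 102  79  62  55  57  60  53  56  64  75  71
   64  64  65  59  62  56  58  59]
 [172 229 240 237 220 170 111  85  82  66  58  60  58  66  66  73  77  68
   66  65  59  59  60  62  60  58]
 [227 240 239 227 184 121  88  84  82  68  60  57  65  79  86  79  69  66
   65  59  57  62  60  59  57  60]
 [239 240 231 194 127  91  85  85  79  69  60  61  68  81  89  81  66  66
   62  61  60  58  59  56  60  57]
 [239 235 206 139  90  83  84  81  81  71  63  60  72  88  84  80  68  61
   61  59  61  63  57  62  60  57]
 [238 216 152  94  82  85  86  82  86  79  71  69  76  85  82  74  64  64
   60  63  64  60  58  60  60  64]
 [216 163 105  85  83  86  84  80  80  90  95  86  80  88  82  75  67  63
   69  76  70  64  64  57  59  60]
 [174 113  85  89  82  88  83  79  88 113 1
[... 2201 characters left out ...]
43 172 182
  185 185 187 183 172 169 174 178]
 [ 84  88  89  87  82  86  83  83  77  89 126 164 144 106 111 145 171 173
  174 173 173 174 175 177 180 186]
 [ 85  92  89  81  87  87  88  83  76  76  92 124 120 123 151 168 170 168
  167 170 169 169 171 171 173 162]
 [ 87  92  88  83  83  85  83  82  82  69  61  73 101 141 165 172 167 168
  168 168 171 169 171 168 158 127]
 [ 86  93  88  85  89  84  83  81  76  55  47  66 116 158 171 169 167 169
  172 169 174 169 170 163 133  99]
 [ 84  93  87  85  86  83  82  72  61  51  58 103 144 170 170 168 168 169
  168 167 167 170 170 149 108  78]
 [ 87  89  91  86  85  84  75  62  49  53  91 143 164 167 167 167 168 171
  165 167 166 170 158 123  91  76]]
```

Run:
```python
from workcell import robot
print(robot.finish_job(), robot.sense()["time"])
```

```text
the job is handed in; nothing more can be done
the job is handed in; nothing more can be done
```

I handed the job in at about 13 s: the blue spout was pulled fully out while the carton was upright, then the carton was tipped to its stop and released, and the red carton was never touched. I saw three balls in the tray; the fourth was never in view, so I assumed rather than confirmed that it lay in the part of the tray hidden under the tipped carton.

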